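Reset the drive-roll pressure dial: to the stop, then four clicks back

TASK

On the welding wire-drive unit, reset the pressure dial (the big one with the wing grip, on top of the metal gear block): turn it clockwise, seen from above, until its pointer nose is pressed firmly, but not forced, against the steel stop post, then turn it back anticlockwise by exactly four clicks and let go, so that it rests in the fourth click. Leave the small round brake knob and everything else on the bench as they are.

Things in the scene. Friction and masses are not known exactly. Their poses are not given: they have to be found in the camera images.
- feeder: wire-drive unit, fixed: grey base plate 250 x 220 x 12 mm, on it a metal gear block 100 x 100 mm with its top 92 mm above the bench, a motor behind, rolls on its front. Origin on the bench under the plate's centre, z up, -x its front. The dial's upright axis passes through (10, 0) mm; within 60 mm of that axis only dial and post are higher than the block
- dial: pressure dial, black, on top of the block, turning about its upright axis: disc 56 mm across, 10 mm high; on it a wing grip 50 mm long, 14 mm wide, with flat upright sides, 10 to 46 mm above the dial's underside; a low pointer nose 7 mm wide reaching 40 mm from the axis. Origin on the axis at its underside, 94 mm above the bench; x along the wing to the nose. Turns from the stop to 2.9 rad anticlockwise of it
- dial_grip (a point): point on the dial's axis 34 mm above its underside (12 mm below the wing's top), for the middle of the finger pads; axes as the dial's. The dial has 18 even clicks a turn, 20 degrees (0.349 rad) each; 0.15 to 0.2 N m to pass one; let go, it settles into the nearest click. Nose just touching the post is click zero. It starts 2 to 7 clicks from the stop
- dial_nose (a point): point on the pointer nose, 33 mm from the dial's axis, 9 mm above its underside, on the wing's middle line
- stop_post: fixed upright steel pin 8 mm across, its axis 33 mm from the dial's, its top 12 mm above the dial's underside; origin at its foot. The nose's clockwise side meets it when nose and post are 0.23 rad apart about the dial's axis. Firm means 8 to 14 N on the post, 0.25 to 0.45 N m on the dial; under 5 N (0.16 N m) is not seated, over 24 N (0.79 N m) is forced
- post_top (a point): centre of the stop post's top; in plan 7.6 mm from dial_nose at the stop, 48 mm at the fourth click. The stop is hard: once the nose touches, each further 0.01 rad of turning a gripped wing adds about 0.15 N m, so measured poses are too noisy to judge it: go on in very small steps and feel the moment about the dial's axis. A grip of 20 N is enough
- brake_knob (a joint): angle of the spool-brake knob, 0 at the start; leave it alone
- brake_top (a point): top centre of the small round brake knob (26 mm across, top 42 mm above the bench) on the base plate at the unit's right (-y) side; leave it alone
- roll_a: spare steel drive roll, a ring 38 mm across and 12 mm high, lying on the base plate; bystander
- roll_b: second spare drive roll, the same; bystander
- screwdriver: screwdriver lying on the bench; bystander
- wrench: wrench lying on the bench; bystander
- nozzle: brass torch nozzle, 24 mm across, 62 mm high, standing on the bench; bystander
- tip_jar: jar with a lid, 56 mm across, 75 mm high, on the bench; bystander
- coupon: dark steel practice plate 100 x 50 x 8 mm, lying on the bench; bystander

How it is judged (in metres and radians):
On the way:
1. the dial is turned clockwise until its nose presses firmly (over 5 N) against the stop post (contact force between dial and stop_post above 5 N), for 0.2 s.
At the end, for the whole second after the job is handed in: After the stop was firmly met, the dial rests, let go, in the fourth click anticlockwise from it: nose and post 45.1 to 50.6 mm apart in plan (a third of a click either way), not moving (horizontal distance between dial_nose and post_top between 0.0451 and 0.0506 m and angular speed of dial below 0.05 rad/s); the robot touches nothing.
It fails at once if the nose is forced against the stop post with more than 24 N (contact force between dial and stop_post above 24 N).
It fails at once if the brake knob is turned by more than 0.15 rad (value of joint brake_knob above 0.15 rad or value of joint brake_knob below -0.15 rad).
It fails at once if a bystander is moved by more than 15 mm (distance of any of roll_a, roll_b, screwdriver, wrench, nozzle, tip_jar, coupon from where it was at the start of the episode above 0.015 m).
It also fails if it takes over 72 s, if anything falls off the work surface, if the arm or the gripper's body presses on something with over 40 N, if the wrist force passes 120 N, or if a joint passes its speed limit or range.

ROBOT

A 6-joint arm with a two-finger parallel gripper is mounted at the origin on the work surface. World frame = base frame: x ahead of the robot, y to its left, z up, the work surface at z = 0. Lengths are in mm, angles in rad, forces in N, time in s.
With the tool pointing down it reaches from about 325 to 900 mm from the base axis. Payload 3.5 kg.
Tool frame: the origin (TCP) lies midway between the tips of the shut fingers; the grasp point (between the pads) lies 19 mm behind it; x points along the fingers, y is the direction in which the jaws open and shut, and the axes are right-handed (so a half turn about x gives the same grasp; the last joint's range is limited). The gripper opens to 85 mm and grips with 20 to 120 N. Pads are 22 mm wide; open, the fingers measure 114 mm over their backs; the gripper's body (76 mm by 85 mm) begins 54 mm behind the grasp point. The pads swing forward as they close: fully open they stand 13 mm farther back than shut.
Start: joints at [-0.103, 0.276, -0.026, 1.268, 0, 1.467], TCP at [624.997, -0.01, 231.313] pointing down, gripper open.
Joint ranges: [-3.12, 3.12], [-0.85, 1.88], [-1.08, 1.24], [-1.95, 2.15], [-1.57, 1.53], [-3.14, 3.14]. Speed limits (rad/s): [2.57, 2.57, 3.14, 3.14, 3.14, 3.14].

INTERFACE

Orientations are given as a unit quaternion [w, x, y, z].
In Python, from rig import arm gives the robot as it stands.
- The arm moves only by the tool servo_tool, never from a script. Its argument "rows" is a list that holds one entry, the list of rows, each a list of 7 numbers: the turn, a rotation vector about the tool's x, y, z in rad, then the shift along the tool's x, y, z in m, then the finger opening in m, from 0 to 0.0854. A call has 1 to 5 rows; each row is the pose to reach, as a shift and turn from the pose commanded when the call began, along the tool's axes at that moment; what a row does not reach only later rows make up. A row lasts 1/10 s, in which the tool goes at most 50 mm and 8.59 degrees, less where a joint would pass 70% of its speed; a pose out of reach is approached as far as the arm can. A call with a gripper value outside its range is refused whole. The fingers move at their own pace and stop on an object; the grip force is fixed at half the most. Time passes only in rows, so rows that repeat a pose let the fingers close. It gives the time, the measured TCP pose, the force and the opening at its end, in the units of the state.
- arm.state(): the state, without advancing time (a new reading comes with each control period).
- arm.read_camera(name): name is "scene" or "side" or "wrist"; returns a dict with "img" (480x640x3 uint8, blue, green, red), "z_map" (480x640 float32, mm along the optical axis (not along the pixel's ray), 0 where there is no reading), "fx", "fy", "cx", "cy" (pixels), "R" (3x3) and "t" (3): a world point X has camera coordinates R X + t; the wrist camera has in their place "mount" (4x4, takes a point from camera to tool coordinates, whose origin is the TCP and whose axes are the tool frame's). Camera axes: x right, y down, z forward; pixel columns grow to the right and rows downward; lengths in mm; the calibration is good to about 2 mm. The wrist camera is an equidistant fisheye: a pixel r from the principal point sees the ray r / f radians off the axis. A picture is of the moment at which its call begins: read the wrist's pose just before it.
- arm.sign_off(): hands the job in, once; it reports no verdict.
The state is a dict: "time_s": time; "joints": joint angles; "dq": joint speeds; "joint_efforts": joint torques, N m; "tool_pos": TCP position; "ee_rot": TCP orientation; "contact_force": force on the tool from outside, world axes, zero at the start; "wrist_torque": the same for the moment, N m; "finger_gap": finger opening in mm.
Only numpy, scipy, OpenCV 4.12 (cv2) and the standard library are available. Lean on these libraries where they do the work, as an engineer would, in place of code of your own. Each camera call takes 0.05 s, during which the arm holds its last target. There are 200 camera calls.

## Working session

There is one attempt and no reset: what is moved stays moved. The work goes in short steps, Python scripts to look and compute and a tool call to move; the robot and the scene stay as the last step left them, time stands still between calls to the robot, and variables do not carry over. Pictures are saved under pics/ and viewed, about 8 in all and at most 12, crops included, and the job is handed in when it is done.

Besides the shell and the picture viewer there is one more tool, called as name(argument=value, ...), one argument or row to a line, values as JSON. servo_tool: Moves the arm, as the interface text tells. Its arguments: {"type":"object","properties":{"rows":{"type":"array"}},"required":["rows"]}

```bash
mkdir -p pics
python3 - <<'E'
from rig import arm
import cv2,pickle,numpy as np
s=arm.state();print({k:np.round(v,3) for k,v in s.items()})
for n in("scene","side","wrist"):
    d=arm.read_camera(n);pickle.dump(d,open(f"{n}.pkl","wb"));cv2.imwrite(f"pics/{n}0.png",d["img"])
    print(n,{k:np.round(v,3) for k,v in d.items() if k not in("img","z_map")})
E
```

```text
{'time_s': np.float64(0.0), 'joints': array([-0.103,  0.277, -0.028,  1.268, -0.   ,  1.467]), 'dq': array([-0.001,  0.001,  0.001, -0.002, -0.   ,  0.002]), 'joint_efforts': array([-1.0000e-03, -4.4551e+01,  2.9520e+01,  1.6000e-02, -0.0000e+00,
       -0.0000e+00]), 'tool_pos': array([6.24211e+02, 9.30000e-02, 2.30145e+02]), 'ee_rot': array([ 0.499,  0.499,  0.501, -0.5  ]), 'contact_force': array([ 0.573, -0.311, -0.795]), 'wrist_torque': array([ 0.014, -0.015,  0.021]), 'finger_gap': np.float64(85.706)}
scene {'fx': np.float64(499.135), 'fy': np.float64(499.135), 'cx': np.float64(320.224), 'cy': np.float64(237.499), 'R': array([[-0.175,  0.984,  0.01 ],
       [ 0.729,  0.137, -0.671],
       [-0.662, -0.11 , -0.742]]), 't': array([  97.335, -289.384, 1499.977])}
side {'fx': np.float64(556.703), 'fy': np.float64(556.703), 'cx': np.float64(320.906), 'cy': np.float64(238.894), 'R': array([[-0.982, -0.19 ,  0.006],
       [-0.139,  0.696, -0.704],
       [ 0.13 , -0.692, -0.71 ]]), 't': array([ 516.94 ,  175.172, 1224.908])}
wrist {'fx': np.float64(371.648), 'fy': np.float64(371.648), 'cx': np.float64(316.448), 'cy': np.float64(240.288), 'mount': array([[   0.   ,   -0.321,    0.947, -142.831],
       [   1.   ,   -0.   ,   -0.   ,    0.705],
       [   0.   ,    0.947,    0.321,  -82.681],
       [   0.   ,    0.   ,    0.   ,    1.   ]])}
```

View pics/side0.png

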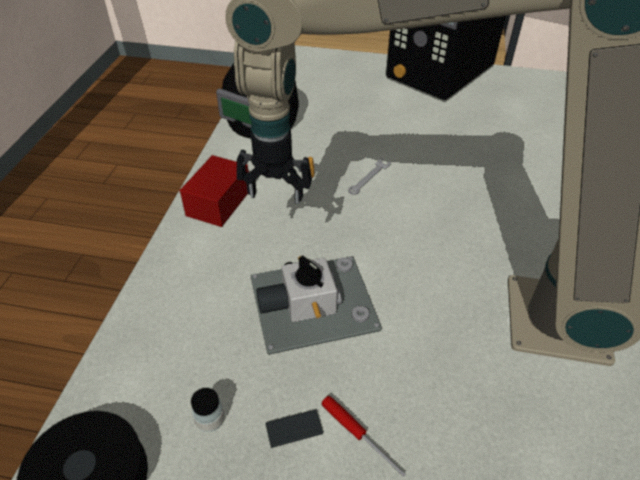

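View pics/wrist0.png

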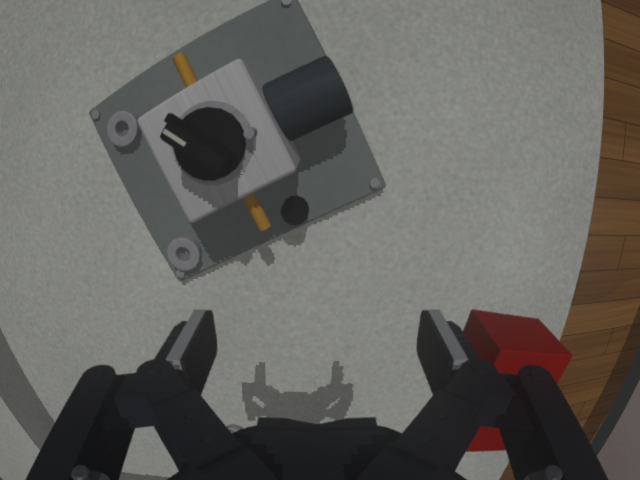

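The wrist view shows the dial at about (208,143), what looks like the post at (250,132), the nose or wing end at (172,132), and the brake knob at (295,210). Next I'll rectify it onto horizontal planes.

```bash
cat > h.py <<'E'
import numpy as np,cv2,pickle
from scipy.spatial.transform import Rotation as Ro
def pose(s):
    q=s["ee_rot"];return Ro.from_quat([q[1],q[2],q[3],q[0]]).as_matrix(),np.array(s["tool_pos"])
def proj(d,s,P):
    """world pts Nx3 -> wrist pixels"""
    R,p=pose(s);M=d["mount"];c=((P-p)@R-M[:3,3])@M[:3,:3]
    th=np.arctan2(np.hypot(c[:,0],c[:,1]),c[:,2]);h=np.hypot(c[:,0],c[:,1])+1e-9
    return np.c_[d["cx"]+d["fx"]*th*c[:,0]/h,d["cy"]+d["fy"]*th*c[:,1]/h]
def ortho(d,s,c,z,half=60,px=8):
    """top view at height z: columns = world -y, rows = world -x (up = +x)"""
    n=int(half*2*px);a=(np.arange(n)-n/2)/px
    X,Y=np.meshgrid(-a,-a,indexing="ij")
    P=np.c_[c[0]+X.ravel(),c[1]+Y.ravel(),np.full(n*n,z)]
    m=proj(d,s,P).astype(np.float32).reshape(n,n,2)
    return cv2.remap(d["img"],m[...,0],m[...,1],cv2.INTER_CUBIC)
def cloud(d,s):
    v,u=np.mgrid[:480,:640];x=u-d["cx"];y=v-d["cy"];r=np.hypot(x,y)+1e-9
    z=d["z_map"];t=np.tan(r/d["fx"])*z/r
    c=np.stack([x*t,y*t,z],-1)
    M=d["mount"];R,p=pose(s);return (c@M[:3,:3].T+M[:3,3])@R.T+p
E
python3 - <<'E'
from h import *
from rig import arm
s=arm.state();d=pickle.load(open("wrist.pkl","rb"))
W=cloud(d,s);ok=d["z_map"]>0
for u,v in[(208,143),(250,132),(172,130),(295,210),(285,180),(200,200)]:print(u,v,W[v,u].round(1))
roi=np.zeros((480,640),bool);roi[60:225,135:300]=1
b=W[ok&roi&(abs(W[...,2]-92)<3)];r=cv2.minAreaRect(b[:,:2].astype(np.float32));print("block",r)
w=W[ok&roi&(W[...,2]>125)];print(len(w));r=cv2.minAreaRect(w[:,:2].astype(np.float32));print("wing",r,w[:,2].max())
c=np.array(r[0])
cv2.imwrite("pics/o.png",np.hstack([cv2.resize(ortho(d,s,c,z,50),(400,400)) for z in(140,105)]));print(c)
E
```

```text
208 143 [553.3  68.9 132.5]
250 132 [576.9  74.1 104.6]
172 130 [531.4  79.4 141.1]
295 210 [ 6.049e+02 -1.000e-01  4.200e+01]
285 180 [593.7  22.9  12. ]
200 200 [531.7  21.5  92.2]
block ((544.318115234375, 66.90226745605469), (99.56009674072266, 100.02682495117188), 25.455339431762695)
1779
wing ((544.07373046875, 66.55244445800781), (14.973526000976562, 50.056129455566406), 55.210784912109375) 142.74341416192271
[544.07373047  66.55244446]
```

View pics/o.png

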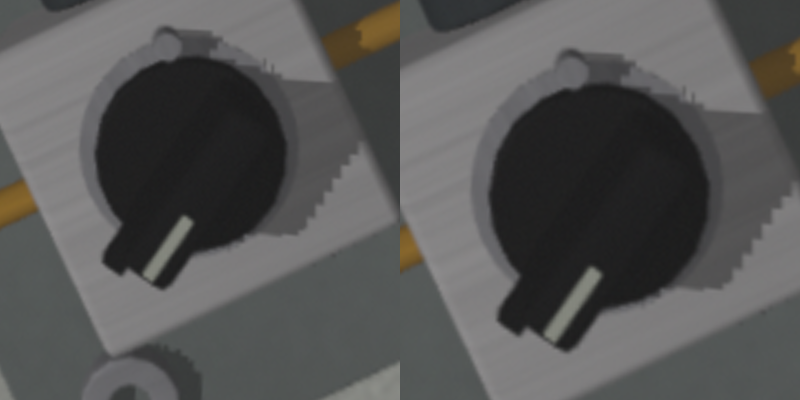

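Rectified at z=105, the post is at about (171,68) in the right half and the nose at about (112,318). That puts:
- dial axis at about (544, 66.6)
- post at 12.6° from the axis, with a radius of about 33.5 mm, which fits
- nose at 145°

Nose minus stop is about 120°, so the dial starts 6 clicks from the stop. The jaws need a yaw of +55°, so I'll move above the dial and turn.

servo_tool(
  rows=[
    [[-0.14, 0, 0, 0, -0.02, -0.016, 0.085], [-0.28, 0, 0, 0.01, -0.04, -0.033, 0.085], [-0.42, 0, 0, 0.02, -0.06, -0.05, 0.085], [-0.56, 0, 0, 0.03, -0.08, -0.0665, 0.085], [-0.7, 0, 0, 0.03, -0.08, -0.0665, 0.085]],
  ],
)

```text
time_s: 0.65
tool_pos: [540.4, 68.1, 199.0]
ee_rot: [0.64, 0.295, 0.645, -0.296]
contact_force: [-0.6, 1.0, 1.0]
finger_gap: 85.0
```

servo_tool(
  rows=[
    [[-0.13, 0, 0, 0, 0, 0, 0.085], [-0.265, 0, 0, 0, 0, 0, 0.085], [-0.265, 0, 0, 0, 0, 0, 0.085], [-0.265, 0, 0, 0, 0, 0, 0.085], [-0.265, 0, 0, 0, 0, 0, 0.085]],
  ],
)

```text
time_s: 1.15
tool_pos: [544.9, 66.4, 201.2]
ee_rot: [0.675, 0.212, 0.675, -0.212]
contact_force: [0.1, -1.2, -0.7]
finger_gap: 85.4
```

```bash
cat >> h.py <<'E'
def avg(arm,n=1):
    s=arm.state();return s
E
python3 - <<'E'
from h import *
from rig import arm
s=arm.state();d=arm.read_camera("wrist")
R,p=pose(s);print(p.round(2),R.round(3),np.round(s["joints"],3),np.round(s["contact_force"],2),np.round(s["wrist_torque"],3))
W=cloud(d,s);ok=d["z_map"]>0
near=np.hypot(W[...,0]-544,W[...,1]-66.6)<30
w=W[ok&near&(W[...,2]>125)&(W[...,2]<146)];print(len(w),w[:,2].max())
print("wing",cv2.minAreaRect(w[:,:2].astype(np.float32)))
near=np.hypot(W[...,0]-544,W[...,1]-66.6)<75
b=W[ok&near&(abs(W[...,2]-92)<3)];print("block",cv2.minAreaRect(b[:,:2].astype(np.float32)),np.median(b[:,2]))
im=d["img"].copy();cv2.imwrite("pics/w1.png",np.hstack([im,cv2.resize(im[:10,:10],(1,480))]))
E
```

```text
[544.94  66.43 201.18] [[-0.     0.571  0.821]
 [ 0.     0.821 -0.571]
 [-1.    -0.    -0.   ]] [ 0.004  0.161 -0.236  1.174  0.     0.611] [ 0.09 -1.21 -0.69] [0.01  0.068 0.009]
1896 142.38997842180197
wing ((543.2476196289062, 67.05778503417969), (13.766794204711914, 50.0747184753418), 54.95219802856445)
block ((543.2456665039062, 66.89813232421875), (100.0687026977539, 99.7919692993164), 25.04825210571289) 92.13207351602746
```

View pics/w1.png

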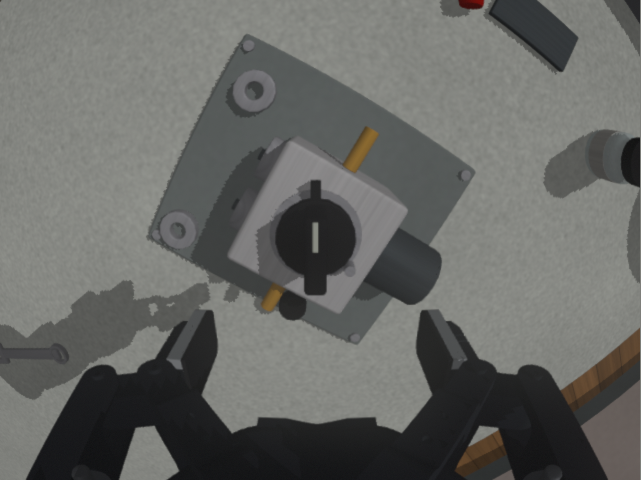

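The wing stands upright in the image at columns 305–326, centred between the fingers, with the post at (350,268). The offset is about 1.3 mm along -z, so I'll descend and then close.

servo_tool(
  rows=[
    [[0, 0, 0, 0.025, 0, -0.0013, 0.085], [0, 0, 0, 0.05, 0, -0.0013, 0.085], [0, 0, 0, 0.075, 0, -0.0013, 0.085], [0, 0, 0, 0.09, 0, -0.0013, 0.085], [0, 0, 0, 0.09, 0, -0.0013, 0.085]],
  ],
)

```text
time_s: 1.7
tool_pos: [541.5, 67.2, 108.7]
ee_rot: [0.673, 0.211, 0.677, -0.212]
contact_force: [0.1, 1.0, 0.0]
finger_gap: 84.9
```

servo_tool(
  rows=[
    [[0, 0, 0, 0, 0, 0, 0.06], [0, 0, 0, 0, 0, 0, 0.04], [0, 0, 0, 0, 0, 0, 0.025], [0, 0, 0, 0, 0, 0, 0.01], [0, 0, 0, 0, 0, 0, 0.01]],
  ],
)

```text
time_s: 2.2
tool_pos: [543.9, 66.2, 112.2]
ee_rot: [0.675, 0.21, 0.675, -0.212]
contact_force: [-3.1, -1.9, 15.7]
finger_gap: 13.0
```

servo_tool(
  rows=[
    [[0, 0, 0, 0, 0, 0, 0.01], [0, 0, 0, 0, 0, 0, 0.01], [0, 0, 0, 0, 0, 0, 0.01], [0, 0, 0, 0, 0, 0, 0.01], [0, 0, 0, 0, 0, 0, 0.01]],
  ],
)

```text
time_s: 2.7
tool_pos: [543.9, 66.3, 112.3]
ee_rot: [0.675, 0.21, 0.675, -0.212]
contact_force: [-2.8, -3.0, 5.0]
finger_gap: 13.4
```

```bash
cat > st.py <<'E'
from h import *
from rig import arm
s=arm.state();R,p=pose(s);F=np.array(s["contact_force"]);M=np.array(s["wrist_torque"])
print(round(s["time_s"],2),"p",p.round(2),"yaw",np.degrees(np.arctan2(R[1,1],R[0,1])).round(2),"F",F.round(2),"M",M.round(3),"gap",round(s["finger_gap"],1),"q6",round(s["joints"][5],3))
E
python3 st.py
```

```text
2.7 p [543.87  66.3  112.27] yaw 55.26 F [-2.81 -2.97  5.05] M [-0.582  0.481 -0.073] gap 13.4 q6 0.611
```

Gripped with a 13.4 mm gap. Now I'll turn clockwise (+ about tool x) by 1.9 of the expected 2.094 rad.

servo_tool(
  rows=[
    [[0.13, 0, 0, 0, 0, 0, 0.01], [0.26, 0, 0, 0, 0, 0, 0.01], [0.39, 0, 0, 0, 0, 0, 0.01], [0.5, 0, 0, 0, 0, 0, 0.01], [0.5, 0, 0, 0, 0, 0, 0.01]],
  ],
)

```text
time_s: 3.2
tool_pos: [543.6, 66.0, 112.3]
ee_rot: [0.602, 0.371, 0.601, -0.373]
contact_force: [-3.9, -3.6, 6.3]
finger_gap: 13.2
```

```bash
python3 st.py
```

```text
3.2 p [543.6   66.02 112.27] yaw 26.5 F [-3.94 -3.64  6.31] M [-0.756  0.606  0.001] gap 13.2 q6 1.113
```

servo_tool(
  rows=[
    [[0.13, 0, 0, 0, 0, 0, 0.01], [0.26, 0, 0, 0, 0, 0, 0.01], [0.39, 0, 0, 0, 0, 0, 0.01], [0.52, 0, 0, 0, 0, 0, 0.01], [0.65, 0, 0, 0, 0, 0, 0.01]],
  ],
)

```text
time_s: 3.7
tool_pos: [543.1, 65.9, 112.3]
ee_rot: [-0.451, -0.544, -0.45, 0.546]
contact_force: [-5.5, -4.4, 7.0]
finger_gap: 13.1
```

servo_tool(
  rows=[
    [[0.13, 0, 0, 0, 0, 0, 0.01], [0.26, 0, 0, 0, 0, 0, 0.01], [0.39, 0, 0, 0, 0, 0, 0.01], [0.52, 0, 0, 0, 0, 0, 0.01], [0.65, 0, 0, 0, 0, 0, 0.01]],
  ],
)

```text
time_s: 4.2
tool_pos: [542.6, 66.1, 112.2]
ee_rot: [-0.253, -0.659, -0.252, 0.662]
contact_force: [-6.2, -4.1, 8.7]
finger_gap: 13.1
```

servo_tool(
  rows=[
    [[0.05, 0, 0, 0, 0, 0, 0.01], [0.1, 0, 0, 0, 0, 0, 0.01], [0.1, 0, 0, 0, 0, 0, 0.01], [0.1, 0, 0, 0, 0, 0, 0.01], [0.1, 0, 0, 0, 0, 0, 0.01]],
  ],
)

```text
time_s: 4.7
tool_pos: [542.5, 66.2, 112.2]
ee_rot: [-0.222, -0.671, -0.22, 0.673]
contact_force: [-6.5, -3.3, 8.7]
finger_gap: 13.1
```

```bash
python3 st.py
```

```text
4.7 p [542.53  66.17 112.23] yaw -53.59 F [-6.55 -3.25  8.73] M [-0.712  1.094  0.101] gap 13.1 q6 2.511
```

servo_tool(
  rows=[
    [[0.03, 0, 0, 0, 0, 0, 0.01], [0.06, 0, 0, 0, 0, 0, 0.01], [0.09, 0, 0, 0, 0, 0, 0.01], [0.09, 0, 0, 0, 0, 0, 0.01], [0.09, 0, 0, 0, 0, 0, 0.01]],
  ],
)

```text
time_s: 5.2
tool_pos: [542.5, 66.3, 112.2]
ee_rot: [-0.191, -0.68, -0.19, 0.682]
contact_force: [-5.5, -2.2, 7.2]
finger_gap: 13.4
```

```bash
python3 st.py
```

```text
5.2 p [542.5   66.25 112.24] yaw -58.79 F [-5.46 -2.2   7.2 ] M [-0.69   1.137 -0.164] gap 13.4 q6 2.601
```

servo_tool(
  rows=[
    [[0.01, 0, 0, 0, 0, 0, 0.01], [0.02, 0, 0, 0, 0, 0, 0.01], [0.03, 0, 0, 0, 0, 0, 0.01], [0.04, 0, 0, 0, 0, 0, 0.01], [0.04, 0, 0, 0, 0, 0, 0.01]],
  ],
)

```text
time_s: 5.7
tool_pos: [542.5, 66.3, 112.2]
ee_rot: [-0.177, -0.684, -0.176, 0.686]
contact_force: [-5.6, -3.2, 7.6]
finger_gap: 12.7
```

```bash
python3 st.py
```

```text
5.7 p [542.49  66.26 112.24] yaw -61.07 F [-5.57 -3.21  7.65] M [-0.669  1.123 -0.091] gap 12.7 q6 2.641
```

servo_tool(
  rows=[
    [[0.01, 0, 0, 0, 0, 0, 0.01], [0.02, 0, 0, 0, 0, 0, 0.01], [0.02, 0, 0, 0, 0, 0, 0.01]],
  ],
)

```text
time_s: 6.0
tool_pos: [542.5, 66.3, 112.2]
ee_rot: [-0.17, -0.685, -0.169, 0.688]
contact_force: [-6.8, -3.0, 8.7]
finger_gap: 13.2
```

```bash
python3 st.py
```

```text
6.0 p [542.46  66.28 112.21] yaw -62.22 F [-6.75 -2.96  8.74] M [-0.679  1.142 -0.078] gap 13.2 q6 2.661
```

servo_tool(
  rows=[
    [[0.01, 0, 0, 0, 0, 0, 0.01], [0.01, 0, 0, 0, 0, 0, 0.01], [0.01, 0, 0, 0, 0, 0, 0.01]],
  ],
)

```text
time_s: 6.3
tool_pos: [542.4, 66.3, 112.2]
ee_rot: [-0.167, -0.686, -0.166, 0.688]
contact_force: [-5.7, -2.8, 9.3]
finger_gap: 13.1
```

```bash
python3 st.py
```

```text
6.3 p [542.45  66.26 112.25] yaw -62.78 F [-5.66 -2.81  9.35] M [-0.664  1.197 -0.116] gap 13.1 q6 2.671
```

servo_tool(
  rows=[
    [[0.01, 0, 0, 0, 0, 0, 0.01], [0.01, 0, 0, 0, 0, 0, 0.01]],
  ],
)

```text
time_s: 6.5
tool_pos: [542.5, 66.3, 112.3]
ee_rot: [-0.164, -0.687, -0.162, 0.689]
contact_force: [-6.5, -3.4, 8.4]
finger_gap: 13.1
```

```bash
python3 st.py
```

```text
6.5 p [542.48  66.26 112.27] yaw -63.36 F [-6.55 -3.36  8.43] M [-6.490e-01  1.186e+00  1.000e-03] gap 13.1 q6 2.681
```

servo_tool(
  rows=[
    [[0.008, 0, 0, 0, 0, 0, 0.01], [0.008, 0, 0, 0, 0, 0, 0.01]],
  ],
)

```text
time_s: 6.7
tool_pos: [542.4, 66.3, 112.2]
ee_rot: [-0.161, -0.688, -0.16, 0.69]
contact_force: [-5.4, -2.5, 8.9]
finger_gap: 13.2
```

```bash
python3 st.py
```

```text
6.7 p [542.44  66.27 112.25] yaw -63.81 F [-5.44 -2.48  8.89] M [-0.659  1.175 -0.036] gap 13.2 q6 2.689
```

servo_tool(
  rows=[
    [[0.008, 0, 0, 0, 0, 0, 0.01], [0.008, 0, 0, 0, 0, 0, 0.01]],
  ],
)

```text
time_s: 6.9
tool_pos: [542.4, 66.3, 112.2]
ee_rot: [-0.158, -0.688, -0.157, 0.69]
contact_force: [-6.1, -3.7, 8.7]
finger_gap: 13.0
```

```bash
python3 st.py
```

```text
6.9 p [542.45  66.25 112.24] yaw -64.27 F [-6.08 -3.7   8.67] M [-0.652  1.132 -0.05 ] gap 13.0 q6 2.697
```

servo_tool(
  rows=[
    [[0.006, 0, 0, 0, 0, 0, 0.01], [0.006, 0, 0, 0, 0, 0, 0.01]],
  ],
)

```text
time_s: 7.1
tool_pos: [542.4, 66.3, 112.2]
ee_rot: [-0.156, -0.689, -0.155, 0.691]
contact_force: [-5.8, -2.9, 8.3]
finger_gap: 13.2
```

```bash
python3 st.py
```

```text
7.1 p [542.41  66.26 112.24] yaw -64.61 F [-5.76 -2.9   8.25] M [-0.629  1.191 -0.002] gap 13.2 q6 2.703
```

servo_tool(
  rows=[
    [[0.006, 0, 0, 0, 0, 0, 0.01], [0.006, 0, 0, 0, 0, 0, 0.01]],
  ],
)

```text
time_s: 7.3
tool_pos: [542.4, 66.3, 112.2]
ee_rot: [-0.154, -0.689, -0.153, 0.691]
contact_force: [-5.8, -2.9, 8.8]
finger_gap: 12.9
```

```bash
python3 st.py
```

```text
7.3 p [542.43  66.28 112.22] yaw -64.94 F [-5.82 -2.9   8.79] M [-0.679  1.183  0.002] gap 12.9 q6 2.709
```

servo_tool(
  rows=[
    [[0.006, 0, 0, 0, 0, 0, 0.01], [0.006, 0, 0, 0, 0, 0, 0.01]],
  ],
)

```text
time_s: 7.5
tool_pos: [542.4, 66.3, 112.2]
ee_rot: [-0.152, -0.69, -0.151, 0.692]
contact_force: [-5.4, -3.6, 8.2]
finger_gap: 13.2
```

```bash
python3 st.py
```

```text
7.5 p [542.41  66.32 112.24] yaw -65.26 F [-5.36 -3.6   8.2 ] M [-0.701  1.156  0.124] gap 13.2 q6 2.714
```

servo_tool(
  rows=[
    [[0.005, 0, 0, 0, 0, 0, 0.01], [0.005, 0, 0, 0, 0, 0, 0.01]],
  ],
)

```text
time_s: 7.7
tool_pos: [542.4, 66.3, 112.3]
ee_rot: [-0.151, -0.69, -0.149, 0.692]
contact_force: [-5.4, -3.1, 9.2]
finger_gap: 13.1
```

```bash
python3 st.py
```

```text
7.7 p [542.41  66.32 112.26] yaw -65.53 F [-5.45 -3.11  9.17] M [-0.678  1.161  0.22 ] gap 13.1 q6 2.719
```

servo_tool(
  rows=[
    [[0.005, 0, 0, 0, 0, 0, 0.01], [0.005, 0, 0, 0, 0, 0, 0.01]],
  ],
)

```text
time_s: 7.9
tool_pos: [542.4, 66.3, 112.3]
ee_rot: [-0.149, -0.69, -0.148, 0.692]
contact_force: [-5.4, -2.1, 8.9]
finger_gap: 12.9
```

```bash
python3 st.py
```

```text
7.9 p [542.41  66.34 112.25] yaw -65.79 F [-5.37 -2.14  8.9 ] M [-0.713  1.237  0.267] gap 12.9 q6 2.724
```

servo_tool(
  rows=[
    [[0.004, 0, 0, 0, 0, 0, 0.01], [0.004, 0, 0, 0, 0, 0, 0.01], [0.004, 0, 0, 0, 0, 0, 0.01], [0.004, 0, 0, 0, 0, 0, 0.01]],
  ],
)

```text
time_s: 8.3
tool_pos: [542.4, 66.3, 112.2]
ee_rot: [-0.148, -0.691, -0.146, 0.693]
contact_force: [-6.0, -2.6, 8.4]
finger_gap: 12.7
```

```bash
python3 st.py
```

```text
8.3 p [542.39  66.33 112.23] yaw -66.0 F [-5.98 -2.58  8.4 ] M [-0.699  1.199  0.416] gap 12.7 q6 2.727
```

servo_tool(
  rows=[
    [[0, 0, 0, 0, 0, 0, 0.01], [0, 0, 0, 0, 0, 0, 0.01]],
  ],
)

```text
time_s: 8.5
tool_pos: [542.4, 66.4, 112.2]
ee_rot: [-0.148, -0.691, -0.146, 0.693]
contact_force: [-6.2, -3.2, 9.2]
finger_gap: 13.1
```

```bash
python3 st.py
```

```text
8.5 p [542.42  66.35 112.24] yaw -66.0 F [-6.2  -3.21  9.15] M [-0.691  1.189  0.404] gap 13.1 q6 2.727
```

The moment is about 0.41 N m, so the nose is firmly seated, and it has held for over 0.5 s. Contact began near yaw -65.0°, so the fourth click is at about +15.1°. I'll turn back 1.415 rad.

servo_tool(
  rows=[
    [[-0.13, 0, 0, 0, 0, 0, 0.01], [-0.26, 0, 0, 0, 0, 0, 0.01], [-0.39, 0, 0, 0, 0, 0, 0.01], [-0.52, 0, 0, 0, 0, 0, 0.01], [-0.65, 0, 0, 0, 0, 0, 0.01]],
  ],
)

```text
time_s: 9.0
tool_pos: [542.8, 66.0, 112.2]
ee_rot: [-0.362, -0.607, -0.361, 0.609]
contact_force: [-5.3, -4.7, 8.1]
finger_gap: 13.0
```

servo_tool(
  rows=[
    [[-0.13, 0, 0, 0, 0, 0, 0.01], [-0.26, 0, 0, 0, 0, 0, 0.01], [-0.39, 0, 0, 0, 0, 0, 0.01], [-0.52, 0, 0, 0, 0, 0, 0.01], [-0.63, 0, 0, 0, 0, 0, 0.01]],
  ],
)

```text
time_s: 9.5
tool_pos: [543.3, 65.9, 112.3]
ee_rot: [0.532, 0.465, 0.531, -0.467]
contact_force: [-4.1, -3.7, 7.5]
finger_gap: 13.1
```

servo_tool(
  rows=[
    [[-0.07, 0, 0, 0, 0, 0, 0.01], [-0.135, 0, 0, 0, 0, 0, 0.01], [-0.135, 0, 0, 0, 0, 0, 0.01], [-0.135, 0, 0, 0, 0, 0, 0.01], [-0.135, 0, 0, 0, 0, 0, 0.01]],
  ],
)

```text
time_s: 10.0
tool_pos: [543.5, 65.9, 112.3]
ee_rot: [0.561, 0.43, 0.56, -0.432]
contact_force: [-3.8, -4.0, 6.3]
finger_gap: 13.0
```

```bash
python3 st.py
```

```text
10.0 p [543.46  65.94 112.27] yaw 14.97 F [-3.78 -3.95  6.32] M [-0.858  0.691  0.005] gap 13.0 q6 1.314
```

servo_tool(
  rows=[
    [[0, 0, 0, 0, 0, 0, 0.03], [0, 0, 0, 0, 0, 0, 0.05], [0, 0, 0, 0, 0, 0, 0.07], [0, 0, 0, 0, 0, 0, 0.07], [0, 0, 0, 0, 0, 0, 0.07]],
  ],
)

```text
time_s: 10.5
tool_pos: [543.9, 67.4, 111.2]
ee_rot: [0.561, 0.43, 0.561, -0.43]
contact_force: [-0.1, 0.6, 0.1]
finger_gap: 69.9
```

servo_tool(
  rows=[
    [[0, 0, 0, -0.02, 0, 0, 0.07], [0, 0, 0, -0.045, 0, 0, 0.07], [0, 0, 0, -0.07, 0, 0, 0.07], [0, 0, 0, -0.09, 0, 0, 0.07], [0, 0, 0, -0.09, 0, 0, 0.07]],
  ],
)

```text
time_s: 11.0
tool_pos: [546.5, 67.4, 204.8]
ee_rot: [0.563, 0.432, 0.559, -0.429]
contact_force: [0.6, 0.5, -0.7]
finger_gap: 69.8
```

servo_tool(
  rows=[
    [[0, 0, 0, 0, 0, 0, 0.07], [0, 0, 0, 0, 0, 0, 0.07], [0, 0, 0, 0, 0, 0, 0.07]],
  ],
)

```text
time_s: 11.3
tool_pos: [542.9, 67.2, 199.8]
ee_rot: [0.56, 0.43, 0.562, -0.431]
contact_force: [-0.4, -0.6, 1.0]
finger_gap: 70.0
```

Run:
```python
from h import *
from rig import arm
s=arm.state();d=arm.read_camera("wrist")
print(s["time_s"],np.round(s["contact_force"],2),s["finger_gap"])
W=cloud(d,s);ok=d["z_map"]>0;c=np.array([543.6,66.9])
r=np.hypot(W[...,0]-c[0],W[...,1]-c[1])
w=W[ok&(r<30)&(W[...,2]>125)&(W[...,2]<146)]
q=cv2.minAreaRect(w[:,:2].astype(np.float32));print("wing",q);c=np.array(q[0])
cv2.imwrite("pics/o2.png",cv2.resize(ortho(d,s,c,104,50),(500,500)))
```

```text
11.3 [-0.44 -0.56  0.98] 70.01584188499062
wing ((543.5134887695312, 67.21688842773438), (13.692642211914062, 49.49781036376953), 15.300023078918457)
```

View pics/o2.png

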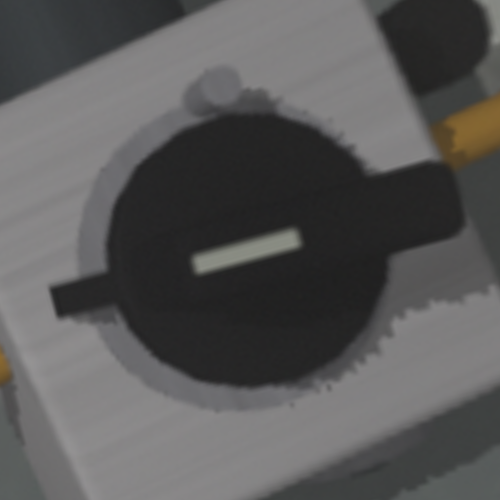

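The nose is at about (60,300) and the post top at (220,85). The wing is at 105.3°, about 93° from the post, which gives 48 mm in plan, so it rests in the fourth click.

```bash
python3 -c "
from rig import arm
print(arm.sign_off())"
```

```text
the job is handed in; nothing more can be done
None
```

The dial was turned clockwise 6 clicks to the stop, seated there, turned back anticlockwise to the fourth click and let go. The job was handed in at about 11.4 s of the 72 s allowed.

- **Seating:** I stepped against the post in 0.004–0.006 rad steps. The moment on the dial rose to about 0.41 N m (roughly 12 N on the post, within the 8 to 14 N firm range) and was held for about 0.5 s. That reading carries about 0.05 N m of noise.
- **Final position:** After release the camera put the wing at 105.3°. It was 145° at the start, so the dial ends two clicks from where it began. It sits about 93° from the post, which is about 48 mm between nose and post in plan against the required 45.1 to 50.6 mm. The moment just before release was about zero.
- **Clearance:** At hand-in the gripper was open and about 90 mm above where it had gripped, with no contact force.
- **Grip offset:** While gripping there was a steady side force of about 6 to 7 N and an upward force of about 8 to 9 N, most likely from gripping roughly 1 mm off the axis. I left it uncorrected because its effect on the moment was only about 0.01 N m.
- **Not checked:** I took no final picture of the brake knob or the bystanders, but the arm only worked above the block.

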